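Hold the clean-out cover over the chaff trap's port for the screws

TASK

The roaster's chaff trap is clean and its cover goes back on: pull the top drawer of the service chest fully open by its handle, leave it open, and take out the rectangular cover with the bow handle. Bring the cover over the port on top of the trap and finish holding it there by its handle, level and still, about a centimetre above the gasket with its four holes straight over the four threaded holes, so that I can drop the screws in; the program ends while the robot keeps holding it. Never let the cover touch the trap, as the new gasket only lies loose on the rim, and leave the other things on the bench where they are.

Things in the scene. Friction and masses are not known exactly. Their poses are not given: they have to be found in the camera images.
- chest: fixed grey steel service chest on the bench, 340 wide (y) x 250 deep (x) x 154 high, two drawers one above the other; origin on the bench under the middle of its front edge; its x points from the front to the back, so drawers pull out along its -x. It stands on the left or on the right, its front towards the robot
- drawer_top (a joint): slide of the chest's top drawer, m: 0 shut, 0.17 at the stop (fully open). Runs with about 2 N of friction and stays where it is left. Its floor, lined in black rubber, is 88 mm above the bench, its side walls reach 129 mm, its 16 mm front panel 146 mm; inside 300 mm wide, 223 mm deep. The cover lies in the front half, left or right, and comes clear of the chest's top when the drawer is open more than about 0.15
- drawer_handle (a point): middle of the top drawer's bar handle: a level bar 11 mm thick, 130 mm long along the chest's y, 35 mm in front of the drawer front, 128 mm above the bench (26 mm below the chest's top); moves with the drawer
- cover: the clean-out cover, 0.22 to 0.39 kg: flat steel plate 100 (x) x 140 (y) x 4 mm with four 12 mm screw holes and a bow handle across its middle; origin at the centre of the plate's underside, z up. Starts lying flat in the shut top drawer, roughly square to it; the same either way round (half turn)
- cover_grip (a point): centre of the cover's handle bar: bar 12 mm thick (cover's x), 10 mm high, 92 mm long (cover's y), centre 41 mm above the plate's underside, 32 mm of free height under it
- blank: round stepped blanking flange, 68 mm across, 12 mm high, lying beside the cover in the same drawer; not needed
- trap: fixed chaff trap of the exhaust duct, lying on the bench: sheet-metal box 150 (x) x 190 (y) mm, top sheet 124 mm high, 100 mm duct spigots on its two y ends (290 mm over all); on top, in the middle, the raised rectangular rim of its clean-out port, 100 (x) x 140 (y) mm, with a white gasket on it; origin on the bench under its centre. Stands on the other side from the chest
- port (a point): centre of the clean-out port, at the height of the gasket's upper face, 140 mm above the bench; axes as the trap's, z up
- cover_hole0 (a point): centre of a 12 mm hole in the cover, at the plate's underside; in the cover's frame hole numbers run 0: (+38, +58), 1: (+38, -58), 2: (-38, -58), 3: (-38, +58) mm in x, y
- cover_hole1 (a point): centre of a 12 mm hole in the cover, at the plate's underside; in the cover's frame hole numbers run 0: (+38, +58), 1: (+38, -58), 2: (-38, -58), 3: (-38, +58) mm in x, y
- cover_hole2 (a point): centre of a 12 mm hole in the cover, at the plate's underside; in the cover's frame hole numbers run 0: (+38, +58), 1: (+38, -58), 2: (-38, -58), 3: (-38, +58) mm in x, y
- cover_hole3 (a point): centre of a 12 mm hole in the cover, at the plate's underside; in the cover's frame hole numbers run 0: (+38, +58), 1: (+38, -58), 2: (-38, -58), 3: (-38, +58) mm in x, y
- trap_hole0 (a point): centre of a 6 mm threaded hole in the trap's rim, at the gasket's upper face; in the trap's frame hole numbers run 0: (+38, +58), 1: (+38, -58), 2: (-38, -58), 3: (-38, +58) mm in x, y
- trap_hole1 (a point): centre of a 6 mm threaded hole in the trap's rim, at the gasket's upper face; in the trap's frame hole numbers run 0: (+38, +58), 1: (+38, -58), 2: (-38, -58), 3: (-38, +58) mm in x, y
- trap_hole2 (a point): centre of a 6 mm threaded hole in the trap's rim, at the gasket's upper face; in the trap's frame hole numbers run 0: (+38, +58), 1: (+38, -58), 2: (-38, -58), 3: (-38, +58) mm in x, y
- trap_hole3 (a point): centre of a 6 mm threaded hole in the trap's rim, at the gasket's upper face; in the trap's frame hole numbers run 0: (+38, +58), 1: (+38, -58), 2: (-38, -58), 3: (-38, +58) mm in x, y
- screwdriver: screwdriver lying on the bench between chest and trap, bystander; origin mid underside
- screw_dish: steel dish with four screws, 72 mm across, 24 high, between chest and trap, bystander; origin under its centre
- coffee_tin: coffee tin with dark ends and a pale label, 68 mm across, 115 high, between chest and trap further back, bystander; origin under its centre
- bean_jar: amber bean jar, 84 mm across, 130 high, near the left edge, bystander; origin under its centre
- cleaner: grey cleaner bottle, 64 mm across, 190 high, near the right edge, bystander; origin under its centre

How it is judged:
By the outcome, as a careful person would: the job done as asked, in the order asked, and still so for the second after the job is handed in, while the arm keeps its last pose, push and grip.
It also fails if it takes over 59 s, if anything falls off the work surface, if the arm or the gripper's body presses on something with over 40 N, if the wrist force passes 120 N, or if a joint passes its speed limit or range.

ROBOT

A 7-joint arm with a two-finger parallel gripper is mounted at the origin on the work surface. World frame = base frame: x ahead of the robot, y to its left, z up, the work surface at z = 0. Lengths are in m, angles in rad, forces in N, time in s.
With the tool pointing down it reaches from about 0.4 to 0.85 m from the base axis. Payload 10.4 kg.
Tool frame: the origin (TCP) lies on the centre line of the jaws, within the pads' length; the fingertips stand 11 mm ahead of it and the grasp point (between the pads) lies 8 mm behind it; z points along the fingers, y is the line along which they close (so a half turn about z gives the same grasp; the last joint's range is limited). The gripper opens to 87 mm and grips with 3 to 60 N. Pads are 19 mm wide; open, the fingers measure 117 mm over their backs; the gripper's body (75 mm by 190 mm) begins 51 mm behind the grasp point.
Start: joints at [-1.227, 0.332, -0.065, 1.46, 0.022, 1.35, -0.088], TCP at [0.224, 0.583, 0.234] pointing down, gripper open.
Joint ranges: [-2.6, 2.6], [-0.5, 2.12], [-1.47, 1.34], [0.16, 2.42], [-1.27, 4.41], [0.06, 2.06], [-2.6, 2.6]. Speed limits (rad/s): [2.22, 2.22, 2.79, 2.79, 3.14, 3.14, 3.14].

INTERFACE

Orientations are given as a unit quaternion [x, y, z, w].
In Python, from bench import r gives the robot as it stands.
- The arm moves only by the shell command python3 -m pendant 'ROWS' [OPENING] [FORCE]. ROWS is JSON, a list of rows, each a list of 4 numbers: the shift along the tool's x, y, z in m, then the turn about the tool's z in rad. A call has 1 to 8 rows; each row shifts and turns the commanded pose from where the row before left it, along the tool's axes as they then stand; what a row does not reach is not made up. A row lasts 1/12 s, in which the tool goes at most 41.7 mm and 7.16 degrees, less where a joint would pass 70% of its speed; a pose out of reach is approached as far as the arm can. A call with a gripper value outside its range is refused whole. OPENING is the opening, from 0 (shut) to 1 (fully open), set as the call begins (- or left out, the last holds). The fingers move at their own pace and stop on an object; FORCE is the grip in N (left out, the last holds). Time passes only in rows, so rows that do not move let the fingers close. It gives the time, the measured TCP pose, the force, the opening and the grip force at its end, in the units of the state.
- r.read_state(): the state, without advancing time (a new reading comes with each control period).
- r.camera(name): name is "side" or "top" or "wrist"; returns a dict with "img" (480x640x3 uint8, red, green, blue), "camera_matrix" (3x3 intrinsics, pixels), "dist_coeffs" ([k1, k2, p1, p2, k3] as OpenCV has them; the pictures are not rectified), "xyz" and "attitude" of the camera in the world. Camera axes: x right, y down, z forward; pixel columns grow to the right and rows downward; lengths in m; the calibration is good to about 2 mm. A picture is of the moment at which its call begins. There is no depth.
- r.close_job(): hands the job in; it is judged then, once.
Trained networks look in the newest picture that a camera, given by its name, has taken for a name from the list of things; names that differ only in an ending like _2 or _b are one class to them, and where a whole thing is asked for, a point or a joint stands for the part that bears it (a point fixed in the world has none). Each returns a list of dicts, best first, with "score" (0 to 1); they miss things now and then, are a little off and sometimes report something else, mostly with a low value. They report only what shows in the picture. A call takes as long as a camera call.
- r.outline_of(thing, camera): "mask" (480x640 bool, what is visible of it) and "bbox" ([centre column, centre row, width, height] in pixels, round what is visible of it).
The state is a dict: "time": time; "joint_positions": joint angles; "joint_vel": joint speeds; "joint_torque": joint torques, N m; "ee_pos": TCP position; "eef_rot": TCP orientation; "ft_force": force on the tool from outside, world axes, zero at the start; "torque": the same for the moment, N m; "width": finger opening in m; "grip_force": force on a finger pad.
Only numpy, scipy, OpenCV 4.12 (cv2) and the standard library are available. Lean on these libraries where they do the work, as an engineer would, in place of code of your own. Each camera call takes 0.05 s, during which the arm holds its last target. There are 200 camera calls.

## Working session

There is one attempt and no reset: what is moved stays moved. The work goes in short steps, Python scripts to look and compute and a shell command to move; the robot and the scene stay as the last step left them, time stands still between calls to the robot, and variables do not carry over. Pictures are saved under pics/ and viewed, at most 10 in all, crops included, and the job is handed in when it is done.

```bash
mkdir -p pics; ls; python3 - <<'E'
from bench import r
import cv2,numpy as np
ims=[]
for n in ["side","top","wrist"]:
    c=r.camera(n); print(n,np.round(c["camera_matrix"],1).tolist(),c["dist_coeffs"],c["xyz"],c["attitude"])
    cv2.imwrite(f"pics/{n}0.png",c["img"][:,:,::-1])
s=r.read_state(); print(s)
E
```

```text
pics
side [[609.9, 0.0, 319.4], [0.0, 609.9, 240.2], [0.0, 0.0, 1.0]] [-0.08626401  0.          0.          0.          0.        ] [0.56690353 1.04550583 1.39681435] [-0.02257722  0.94325916 -0.33128735 -0.00105492]
top [[563.8, 0.0, 322.0], [0.0, 563.8, 240.0], [0.0, 0.0, 1.0]] [-0.08580011  0.          0.          0.          0.        ] [0.24391508 0.00352796 1.82041592] [-0.69765474  0.70821121 -0.07715899  0.07590282]
wrist [[414.0, 0.0, 311.9], [0.0, 414.0, 245.4], [0.0, 0.0, 1.0]] [-0.04128154  0.          0.          0.          0.        ] [0.15157497 0.61162295 0.38441053] [0.81596905 0.5603086  0.08052811 0.11732012]
{'time': 0.15, 'joint_positions': array([-1.22660248,  0.33272957, -0.0647104 ,  1.46070718,  0.02161463,
        1.34991236, -0.08847121]), 'joint_vel': array([-1.20542819e-03, -2.28992284e-03,  3.75620943e-04, -3.76707885e-03,
        4.40422142e-04,  2.52748626e-04, -8.20549697e-05]), 'joint_torque': array([ 4.07506959e-04, -6.23634195e+01,  2.46776256e-02, -3.90137923e+01,
       -6.13000570e-02,  3.72504210e-02,  9.78518369e-05]), 'ee_pos': array([0.22404201, 0.58317656, 0.23295462]), 'eef_rot': array([ 1.82342095e-01,  9.83235007e-01, -5.25716011e-04, -6.93365947e-05]), 'ft_force': array([0.10930117, 0.01242428, 0.43087583]), 'torque': array([0.01176303, 0.0444791 , 0.0017506 ]), 'grip_force': 0.0, 'width': 0.08706796519654862}
```

View pics/top0.png

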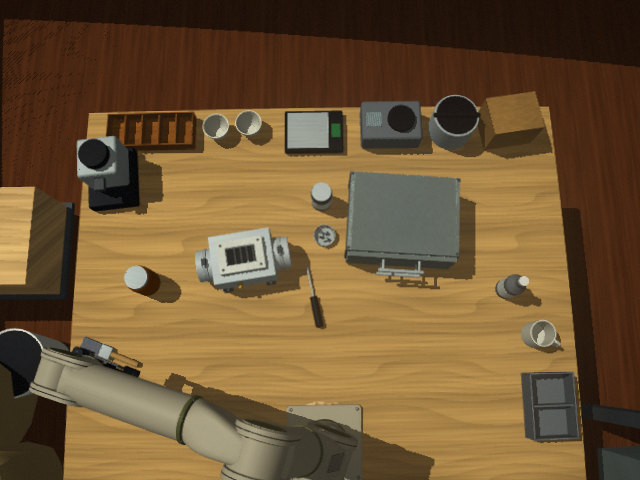

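View pics/side0.png

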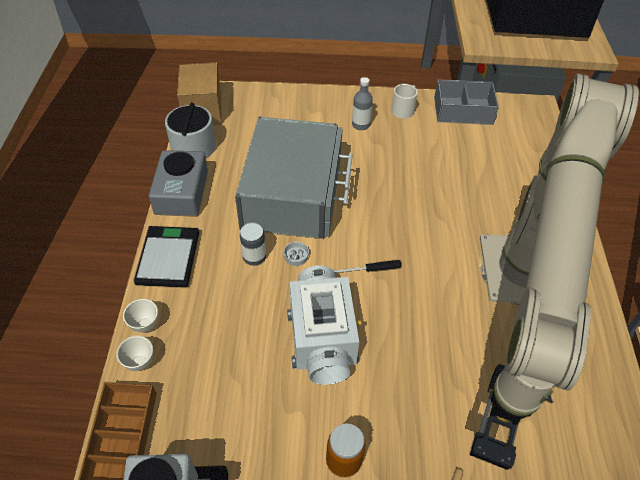

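```bash
cat > h.py <<'E'
from bench import r
import cv2,numpy as np
from scipy.spatial.transform import Rotation as R
from scipy.optimize import least_squares
def proj(c,P):
    Rw=R.from_quat(c["attitude"]).as_matrix().T; t=-Rw@c["xyz"]
    return cv2.projectPoints(np.float64(P).reshape(-1,1,3),cv2.Rodrigues(Rw)[0],t,c["camera_matrix"],np.float64(c["dist_coeffs"]))[0].reshape(-1,2)
def back(c,uv,z):
    n=cv2.undistortPoints(np.float64(uv).reshape(-1,1,2),c["camera_matrix"],np.float64(c["dist_coeffs"])).reshape(-1,2)
    d=R.from_quat(c["attitude"]).apply(np.c_[n,np.ones(len(n))])
    return c["xyz"]+d*((z-c["xyz"][2])/d[:,2])[:,None]
def place(p,L):
    c,s=np.cos(p[2]),np.sin(p[2]); L=np.float64(L)
    return np.c_[p[0]+c*L[:,0]-s*L[:,1],p[1]+s*L[:,0]+c*L[:,1],L[:,2]]
E
python3 - <<'E'
from h import *
crops=[]
for n in ["top","side"]:
    c=r.camera(n)
    for t in ["drawer_handle","chest","trap","port"]:
        o=r.outline_of(t,n)
        for k in o[:2]:
            q=cv2.minAreaRect(np.argwhere(k["mask"])[:,::-1].astype(np.float32))
            print(n,t,round(k["score"],2),np.round(k["bbox"]),[np.round(v,1) for v in q],k["mask"].sum())
            if t=="drawer_handle": print(back(c,[q[0]],.128))
            if t=="chest": print("corners",np.round(back(c,cv2.boxPoints(q),.154),3).tolist())
    im=c["img"][:,:,::-1]
    a,b=(im[220:300,190:300],im[160:300,335:475]) if n=="top" else (im[260:390,280:370],im[110:245,230:365])
    crops+=[cv2.resize(x,(400,300),interpolation=cv2.INTER_CUBIC) for x in (a,b)]
cv2.imwrite("pics/c1.png",np.vstack([np.hstack(crops[:2]),np.hstack(crops[2:])]))
E
```

```text
top drawer_handle 0.64 [403. 261. 110.  23.] [array([400.3, 262.4]), array([109.2,  19.4]), np.float64(2.5)] 1107
[[ 0.5434137  -0.24030985  0.128     ]]
top drawer_handle 0.49 [242. 261.  92.  66.] [array([242.7, 259.9]), array([57.2, 96.2]), np.float64(81.5)] 4479
[[0.55819951 0.24089274 0.128     ]]
top chest 0.75 [403. 224. 122. 106.] [array([402.9, 225.2]), array([115.9, 102.9]), np.float64(3.9)] 10801
corners [[0.511, -0.059, 0.154], [0.834, -0.089, 0.154], [0.804, -0.45, 0.154], [0.481, -0.406, 0.154]]
top trap 0.96 [241. 261.  96.  65.] [array([242.1, 260.2]), array([56.1, 94.2]), np.float64(80.5)] 4336
top port 0.89 [244. 260.  95.  68.] [array([242.3, 260.1]), array([57.2, 95.8]), np.float64(80.1)] 4488
side drawer_handle 0.68 [338. 172.  24.  91.] [array([339.4, 174. ]), array([19.1, 93.1]), np.float64(8.5)] 657
[[ 0.54008399 -0.22172287  0.128     ]]
side drawer_handle 0.17 [344. 452.  39.  56.] [array([345.2, 449.6]), array([37.4, 53.2]), np.float64(4.4)] 1666
[[0.51004579 0.59177086 0.128     ]]
side chest 0.88 [295. 176. 116. 119.] [array([293.3, 177.6]), array([112.4, 116.3]), np.float64(5.7)] 10919
corners [[0.821, 0.028, 0.154], [0.848, -0.443, 0.154], [0.497, -0.41, 0.154], [0.525, 0.05, 0.154]]
side trap 0.58 [324. 324.  74. 121.] [array([324. , 324.7]), array([118.5,  70.3]), np.float64(85.3)] 6568
side port 0.96 [324. 325.  75. 118.] [array([324.1, 324.7]), array([118.8,  71.9]), np.float64(84.3)] 6652
```

View pics/c1.png

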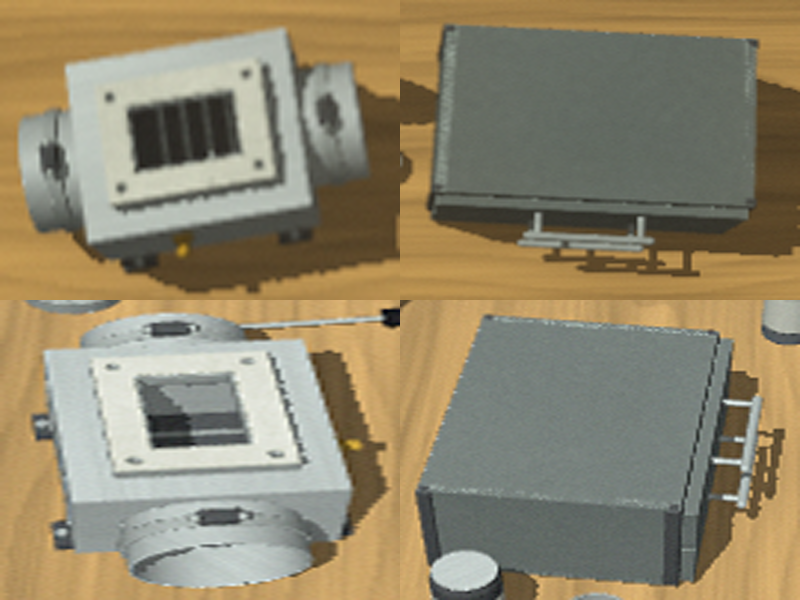

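```bash
python3 - <<'E'
from h import *
ct,cs=r.camera("top"),r.camera("side")
H=[(.038,.058,.14),(.038,-.058,.14),(-.038,-.058,.14),(-.038,.058,.14)]
T=np.array([(220,246.1),(257.7,239.2),(261,263.7),(223.3,270.1)])-.4
S=np.array([(310.4,329.3),(305.4,289),(335.6,286.4),(342.3,326.3)])-.4
for cams in ([0],[1],[0,1]):
    f=lambda p:np.concatenate([(proj([ct,cs][i],place(p,H))-[T,S][i]).ravel() for i in cams])
    s=least_squares(f,[.56,.24,0]); print("trap",s.x.round(4),s.fun.round(1))
B=[(.25,.17,.154),(.25,-.17,.154)]
T=np.array([(350,172.1),(460,178.7)])
S=np.array([(230+35/1+0,0)])  # unused
print("chest back corners",back(ct,T,.154).round(4).tolist())
# side crop scale 400/135, 300/135: back-right(488-400,316-300), back-left (420-400,488-300), front-right (718,332), front-left(682,510)
S=np.array([(20,188),(88,16),(318,32),(282,210)])/[400/135,300/135]+[230,110]
print("side BL BR FR FL",back(cs,S,.154).round(4).tolist())
print("top FR FL",back(ct,[(459.2,256.6),(347.6,251)],.154).round(4).tolist())
hs=np.array([(357,98),(348,162)])/[400/135,300/135]+[230,110]
ht=np.array([(127,234),(253,239)])/[400/140,300/140]+[335,160]
print("handle side",back(cs,hs,.128).round(4).tolist(),"top",back(ct,ht,.128).round(4).tolist())
E
```

```text
trap [0.5734 0.2473 0.1589] [-0.  -0.2 -0.2  0.3  0.2 -0.1  0.1  0. ]
trap [0.5705 0.246  0.1607] [ 0.1  0.1 -0.  -0.   0.1 -0.1 -0.1  0. ]
trap [0.5716 0.2466 0.1603] [ 0.2  0.4 -0.   0.8  0.4  0.5  0.3  0.6 -0.4  0.3 -0.5  0.2 -0.4  0.1
 -0.6  0.2]
chest back corners [[0.8263, -0.0927, 0.154], [0.8006, -0.4359, 0.154]]
side BL BR FR FL [[0.8235, -0.0989, 0.154], [0.7944, -0.4308, 0.154], [0.5516, -0.4111, 0.154], [0.5771, -0.0758, 0.154]]
top FR FL [[0.5536, -0.4162, 0.154], [0.5761, -0.079, 0.154]]
handle side [[0.5084, -0.308, 0.128], [0.5161, -0.1868, 0.128]] top [[0.5233, -0.1758, 0.128], [0.5139, -0.3102, 0.128]]
```

```bash
cat > go.py <<'E'
# go.py x y z yaw(of tool y-axis from world x): shift in tool axes & turn needed
import sys; from h import *
s=r.read_state(); M=R.from_quat(s["eef_rot"]).as_matrix()
x,y,z,w=map(float,sys.argv[1:5]); a=np.arctan2(M[1,1],M[0,1])
print("shift",(M.T@(np.array([x,y,z])-s["ee_pos"])).round(4),"turn",round(-(w-a),4),"pos",s["ee_pos"].round(4),"yaw",a.round(4),"tilt",M[2].round(3),"t",s["time"],"F",s["ft_force"].round(1),"w",round(s["width"],4))
E
python3 -m pendant '[[-0.04,0,-0.01,0.066],[-0.04,0,-0.01,0.066],[-0.04,0,-0.01,0.066],[-0.04,0,-0.01,0.066],[-0.04,0,0,0.066],[-0.04,0,0,0.066],[-0.04,0,0,0.066],[-0.04,0,0,0.066]]'
python3 -m pendant '[[-0.04,0,0,0.066],[-0.04,0,0,0.066],[-0.04,0,0,0.066],[-0.04,0,0,0.066],[-0.04,0,0,0.066],[-0.04,0,0,0.066],[-0.04,0,0,0.066],[-0.04,0,0,0.066]]'
python3 go.py 0.43 -0.23 0.25 -0.078
```

```text
time: 1.42
ee_pos: [0.487, 0.4041, 0.2736]
eef_rot: [0.434, 0.901, 0.0, 0.0]
ft_force: [1.1, 0.5, -0.5]
width: 0.0872
grip_force: 0.0
time: 2.08
ee_pos: [0.6223, 0.1181, 0.2735]
eef_rot: [0.654, 0.756, 0.0, 0.0]
ft_force: [1.5, 0.1, 0.3]
width: 0.0868
grip_force: 0.0
shift [-0.3166 -0.2406  0.0234] turn 0.2229 pos [0.6223 0.1181 0.2735] yaw 0.1449 tilt [ 0.  0. -1.] t 2.0833 F [1.5 0.1 0.3] w 0.0868
```

```bash

python3 -m pendant '[[-0.0344,-0.0158,0,0],[-0.0344,-0.0158,0,0],[-0.0344,-0.0158,0,0],[-0.0344,-0.0158,0,0],[-0.0344,-0.0158,0,0],[-0.0344,-0.0158,0,0],[-0.0344,-0.0158,0,0],[-0.0344,-0.0158,0,0]]' 0.26 10
python3 -m pendant '[[-0.0344,-0.0158,0,0],[-0.0344,-0.0158,0,0],[0,0,0,0.11],[0,0,0,0.11],[0,0,0,0],[0,0,0,0]]'
python3 go.py 0.515 -0.245 0.20 -0.078
python3 - <<'E'
from h import *
c=r.camera("wrist"); cv2.imwrite("pics/w1.png",c["img"][:,:,::-1])
for z in(.128,): 
    o=r.outline_of("drawer_handle","wrist")
    for k in o[:2]: print(k["score"],k["bbox"])
E
```

```text
time: 2.75
ee_pos: [0.5366, -0.1726, 0.2738]
eef_rot: [0.653, 0.758, 0.0, 0.0]
ft_force: [0.3, 0.1, -0.0]
width: 0.0414
grip_force: 0.0
time: 3.25
ee_pos: [0.5164, -0.2433, 0.2735]
eef_rot: [0.731, 0.683, 0.0, -0.0]
ft_force: [0.2, 0.9, -0.0]
width: 0.0231
grip_force: 0.0
shift [-0.0018 -0.0013  0.0735] turn 0.0098 pos [ 0.5164 -0.2433  0.2735] yaw -0.0682 tilt [ 0.  0. -1.] t 3.25 F [ 0.2  0.9 -0. ] w 0.0231
0.8 [351.8, 207.8, 100.0, 415.7]
```

View pics/w1.png

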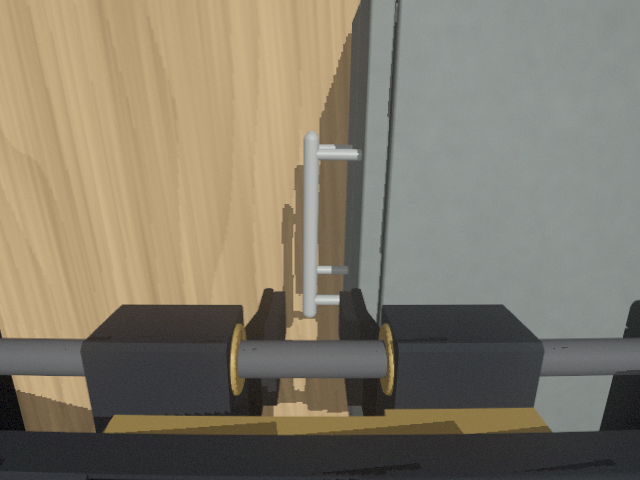

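```bash
python3 - <<'E'
from h import *
c=r.camera("wrist")
print(c["xyz"].round(4), back(c,[(311,134),(310.5,316),(311,225)],.128).round(4).tolist())
print("panel front edge z.146",back(c,[(370.5,60),(362,200)],.146).round(4).tolist(),"chest top edge",back(c,[(399,20),(382,280)],.154).round(4).tolist())
E
```

```text
[ 0.5216 -0.1653  0.4251] [[0.5204, -0.1715, 0.128], [0.5105, -0.3097, 0.128], [0.516, -0.2363, 0.128]]
panel front edge z.146 [[0.5608, -0.1286, 0.146], [0.5522, -0.2169, 0.146]] chest top edge [[0.5774, -0.1083, 0.154], [0.5634, -0.2729, 0.154]]
```

```bash

python3 -m pendant '[[0.003,-0.001,0.03,0.005],[0,0,0.03,0],[0,0,0.03,0],[0,0,0.03,0],[0,0,0.02,0],[0,0,0.013,0],[0,0,0,0]]'
python3 -m pendant '[[0,0,0,0],[0,0,0,0],[0,0,0,0],[0,0,0,0]]' 0 20
python3 go.py 0.346 -0.2275 0.12 -0.075
```

```text
time: 3.98
ee_pos: [0.514, -0.2395, 0.1176]
eef_rot: [0.733, 0.68, -0.001, -0.002]
ft_force: [-0.1, 0.1, 0.1]
width: 0.0224
grip_force: 0.0
time: 4.32
ee_pos: [0.5154, -0.2408, 0.1217]
eef_rot: [0.734, 0.679, 0.0, 0.0]
ft_force: [-5.7, 1.4, 6.1]
width: 0.0101
grip_force: 20.0
shift [ 0.0002 -0.1699  0.0016] turn -0.0018 pos [ 0.5154 -0.2408  0.1217] yaw -0.0768 tilt [ 0.  0. -1.] t 4.3167 F [-5.7  1.4  6.1] w 0.0101
```

```bash

python3 -m pendant '[[0,-0.01,0,0],[0,-0.022,0,0],[0,-0.026,0,0],[0,-0.026,0,0],[0,-0.026,0,0],[0,-0.022,0,0],[0,-0.016,0,0],[0,-0.008,0,0]]'
python3 -m pendant '[[0,-0.004,0,0],[0,-0.004,0,0],[0,-0.003,0,0],[0,0,0,0],[0,0,0,0]]'
python3 go.py 0.346 -0.2275 0.12 -0.075
```

```text
time: 4.98
ee_pos: [0.3596, -0.2282, 0.1217]
eef_rot: [0.734, 0.679, 0.002, 0.001]
ft_force: [3.6, 1.6, 0.9]
width: 0.0101
grip_force: 20.0
time: 5.4
ee_pos: [0.35, -0.2274, 0.1216]
eef_rot: [0.734, 0.68, 0.001, 0.0]
ft_force: [-1.4, 5.1, 12.1]
width: 0.0104
grip_force: 20.0
shift [-0.0004 -0.004   0.0016] turn -0.0014 pos [ 0.35   -0.2274  0.1216] yaw -0.0764 tilt [ 0.001  0.002 -1.   ] t 5.4 F [-1.4  5.1 12.1] w 0.0104
```

```bash

python3 -m pendant '[[0,-0.003,0,0],[0,-0.002,0,0],[0,-0.001,0,0],[0,-0.001,0,0],[0,0,0,0],[0,0,0,0]]'
python3 go.py 0.346 -0.2275 0.12 -0.075
```

```text
time: 5.9
ee_pos: [0.3458, -0.2271, 0.1218]
eef_rot: [0.733, 0.68, 0.002, 0.003]
ft_force: [15.7, 2.0, -5.9]
width: 0.0104
grip_force: 20.0
shift [-0.0004  0.0002  0.0018] turn -0.0002 pos [ 0.3458 -0.2271  0.1218] yaw -0.0752 tilt [-0.001  0.008 -1.   ] t 5.9 F [15.7  2.  -5.9] w 0.0104
```

```bash

python3 -m pendant '[[0,0.002,0,0],[0,0.001,0,0],[0,0,0,0],[0,0,0,0],[0,0,0,0]]' 0.25
python3 -m pendant '[[0,0,-0.02,0],[0,0,-0.04,0],[0,0,-0.04,0],[0,0.03,-0.04,0],[0.03,0.035,-0.03,0],[0.03,0.035,0,0],[0.03,0,0,0],[0,0,0,0]]' 
python3 go.py 0.45 -0.235 0.30 -0.075
python3 - <<'E'
from h import *
c=r.camera("wrist"); cv2.imwrite("pics/w2.png",c["img"][:,:,::-1]); r.camera("top");r.camera("side")
ct=r.camera("top"); cv2.imwrite("pics/t2.png",cv2.resize(ct["img"][150:330,330:490,::-1],(640,720))[:600])
for n in ["wrist","top"]:
  for t in ["cover","cover_grip","cover_hole0","drawer_handle"]:
    for k in r.outline_of(t,n)[:2]: print(n,t,round(k["score"],2),np.round(k["bbox"]))
E
```

```text
time: 6.32
ee_pos: [0.3446, -0.2276, 0.1204]
eef_rot: [0.734, 0.679, -0.0, -0.0]
ft_force: [0.3, 0.0, -0.1]
width: 0.0213
grip_force: 0.0
time: 6.98
ee_pos: [0.4357, -0.1487, 0.2759]
eef_rot: [0.731, 0.682, -0.001, -0.001]
ft_force: [-0.6, 1.0, -1.0]
width: 0.0218
grip_force: 0.0
shift [-0.0851  0.0202 -0.0241] turn 0.0049 pos [ 0.4357 -0.1487  0.2759] yaw -0.0701 tilt [ 0.    -0.002 -1.   ] t 6.9833 F [-0.6  1.  -1. ] w 0.0218
wrist cover 0.6 [339. 365.  86. 104.]
wrist cover_grip 0.95 [338. 367.  80. 110.]
wrist cover_hole0 0.93 [337. 362.  83. 106.]
wrist drawer_handle 0.67 [361. 267. 327. 297.]
top cover 0.64 [426. 292.  29.  32.]
top cover_grip 0.67 [428. 288.  33.  36.]
top cover_hole0 0.84 [428. 288.  34.  31.]
top drawer_handle 0.68 [402. 291. 112.  80.]
top drawer_handle 0.45 [242. 260.  99.  66.]
```

View pics/w2.png

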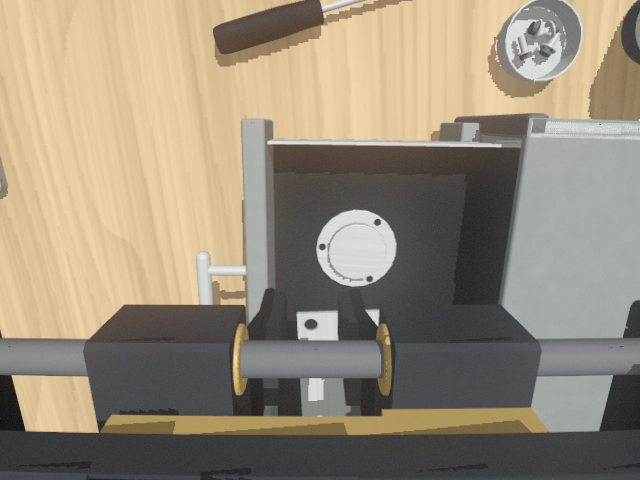

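```bash

python3 -m pendant '[[-0.04,0,-0.01,0],[-0.04,0,-0.01,0],[-0.04,0,-0.01,0],[-0.04,0,-0.01,0],[-0.04,0,0,0],[-0.03,0,0,0],[0,0,0,0],[0,0,0,0]]' 0.45
python3 go.py 0.45 -0.235 0.30 -0.075
python3 - <<'E'
from h import *
c=r.camera("wrist"); cv2.imwrite("pics/w3.png",c["img"][:,:,::-1])
for t in ["cover","drawer_handle","blank"]:
    for k in r.outline_of(t,"wrist")[:2]: print(t,round(k["score"],2),np.round(k["bbox"]))
E
```

```text
time: 8.25
ee_pos: [0.4154, -0.3852, 0.3161]
eef_rot: [0.735, 0.678, -0.001, -0.0]
ft_force: [-0.5, 0.0, 0.3]
width: 0.0391
grip_force: 0.0
shift [0.1525 0.0225 0.016 ] turn -0.0056 pos [ 0.4154 -0.3852  0.3161] yaw -0.0806 tilt [-0.001 -0.002 -1.   ] t 8.25 F [-0.5  0.   0.3] w 0.0391
cover 0.6 [360. 112. 124. 167.]
drawer_handle 0.68 [354. 121. 318. 242.]
```

View pics/w3.png

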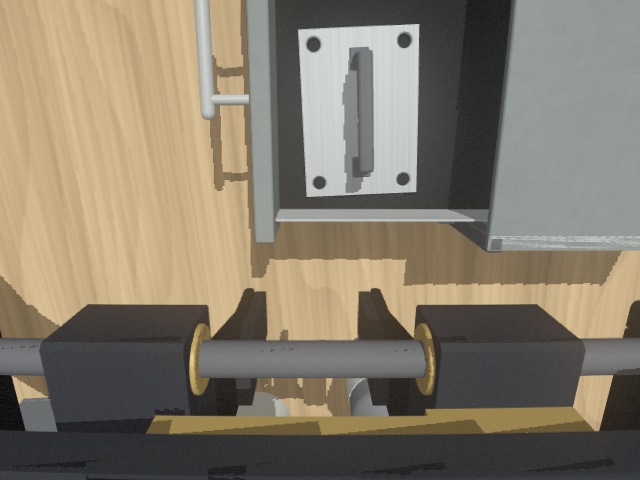

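```bash
python3 - <<'E'
from h import *
c=r.camera("wrist"); g=cv2.cvtColor(c["img"],cv2.COLOR_RGB2GRAY)
P=[]
for u,v in [(404,40),(403,179),(319,182),(314,44)]:
    w=g[v-11:v+12,u-11:u+12]<100
    n,l,st,ce=cv2.connectedComponentsWithStats(w.astype(np.uint8)); i=l[11,11]
    P.append(ce[i]+[u-11,v-11]); print(st[i],P[-1])
H=[(.038,.058,.092),(.038,-.058,.092),(-.038,-.058,.092),(-.038,.058,.092)]
s=least_squares(lambda p:(proj(c,place(p,H))-P).ravel(),[.41,-.3,-.08]);print(s.x.round(4),s.fun.round(1))
print("grip px pred",proj(c,place(s.x,[(0,.046,.134),(0,-.046,.134)])).round(1))
print("drawer front inner, near wall", back(c,[(275,100)],.146).round(3),back(c,[(380,216)],.129).round(3))
E
python3 go.py 0 0 0 0
```

```text
[  3   9  13  14 141] [402.12765957  44.92907801]
[  3   9  12  12 117] [400.31623932 182.68376068]
[  4   9  12  12 114] [317.10526316 185.81578947]
[  3   9  13  14 145] [311.82068966  48.53793103]
[ 0.4631 -0.3018 -0.0345] [ 0.2 -0.2  0.1  0.1 -0.2  0.3 -0.1 -0.2]
grip px pred [[363.1  53.5]
 [364.2 176.8]]
drawer front inner, near wall [[ 0.397 -0.285  0.146]] [[ 0.474 -0.382  0.129]]
shift [ 0.3499 -0.4446  0.3167] turn -0.0749 pos [ 0.417  -0.3824  0.3167] yaw -0.0749 tilt [ 0.001  0.001 -1.   ] t 8.5 F [-0.7 -0.2  0.7] w 0.0393
```

```bash
python3 go.py 0.4631 -0.3018 0.20 -0.0345
```

```text
shift [0.0837 0.0399 0.1168] turn -0.0404 pos [ 0.417  -0.3824  0.3167] yaw -0.0749 tilt [ 0.001  0.001 -1.   ] t 8.5 F [-0.7 -0.2  0.7] w 0.0393
```

```bash

python3 -m pendant '[[0.028,0.013,0.03,0],[0.028,0.013,0.03,0],[0.0277,0.0139,0.03,0],[0,0,0.027,-0.0404],[0,0,0,0],[0,0,0,0]]' 0.45 40
python3 -m pendant '[[0,0,0,0],[0,0,0,0]]'
python3 go.py 0.4631 -0.3018 0.121 -0.0345
python3 - <<'E'
from h import *
c=r.camera("wrist");cv2.imwrite("pics/w4.png",c["img"][:,:,::-1])
print(proj(c,place([.4631,-.3018,-.0345],[(0,.046,.134),(0,-.046,.134),(.038,.058,.092),(-.038,.058,.092),(0.05,.07,.092)])).round(1).tolist())
E
```

```text
time: 9.0
ee_pos: [0.4607, -0.3051, 0.2025]
eef_rot: [0.72, 0.694, -0.0, -0.001]
ft_force: [-0.6, -1.2, 0.6]
width: 0.0389
grip_force: 0.0
time: 9.17
ee_pos: [0.4613, -0.3072, 0.2047]
eef_rot: [0.721, 0.693, 0.001, 0.001]
ft_force: [0.0, 0.2, 0.2]
width: 0.0396
grip_force: 0.0
shift [0.0055 0.0013 0.0836] turn -0.0043 pos [ 0.4613 -0.3072  0.2047] yaw -0.0388 tilt [-0.001  0.003 -1.   ] t 9.1667 F [0.  0.2 0.2] w 0.0396
[[314.4, 176.1], [314.9, 331.3], [374.7, 148.4], [252.9, 149.1], [394.7, 128.6]]
```

View pics/w4.png

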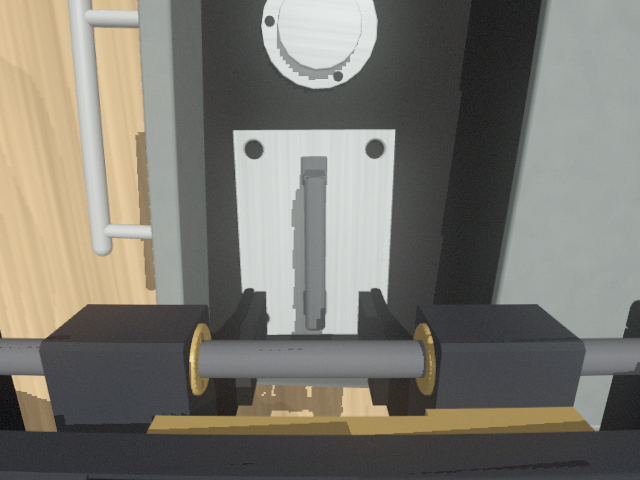

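```bash

python3 -m pendant '[[0.003,0.001,0.025,-0.003],[0.0015,0,0.025,0],[0,0,0.02,0],[0,0,0.01,0],[0,0,0.003,0],[0,0,0,0],[0,0,0,0]]'
python3 go.py 0.4631 -0.3018 0.121 -0.0345
```

```text
time: 9.8
ee_pos: [0.4628, -0.3021, 0.1209]
eef_rot: [0.719, 0.695, 0.0, 0.001]
ft_force: [0.3, -0.4, 0.7]
width: 0.0392
grip_force: 0.0
shift [ 0.0003  0.0003 -0.0001] turn 0.0003 pos [ 0.4628 -0.3021  0.1209] yaw -0.0342 tilt [-0.001  0.002 -1.   ] t 9.8 F [ 0.3 -0.4  0.7] w 0.0392
```

```bash

python3 -m pendant '[[0,0,0,0],[0,0,0,0],[0,0,0,0],[0,0,0,0],[0,0,0,0],[0,0,0,0]]' 0 50
python3 go.py 0.4631 -0.3018 0.121 -0.0345
python3 -m pendant '[[0,0,-0.005,0],[0,0,-0.01,0],[0,0,-0.015,0],[0,0,-0.02,0],[0,0,-0.025,0],[0,0,-0.03,0],[0,0,-0.03,0],[0,0,-0.025,0]]'
python3 -m pendant '[[0,0,-0.01,0],[0,0,0,0],[0,0,0,0],[0,0,0,0]]'
python3 go.py 0.572 0.2466 0.29 0.160
```

```text
time: 10.3
ee_pos: [0.4625, -0.3014, 0.1198]
eef_rot: [0.719, 0.695, 0.0, 0.0]
ft_force: [0.5, 0.6, 2.4]
width: 0.0109
grip_force: 50.0
shift [-0.0004  0.0006 -0.0012] turn 0.001 pos [ 0.4625 -0.3014  0.1198] yaw -0.0335 tilt [-0.     0.001 -1.   ] t 10.3 F [0.5 0.6 2.4] w 0.0109
time: 10.97
ee_pos: [0.4618, -0.3017, 0.2823]
eef_rot: [0.719, 0.695, 0.0, 0.001]
ft_force: [0.8, -0.0, -2.7]
width: 0.0113
grip_force: 50.0
time: 11.3
ee_pos: [0.4616, -0.3009, 0.2877]
eef_rot: [0.719, 0.695, -0.001, -0.001]
ft_force: [-0.4, 0.1, -3.5]
width: 0.011
grip_force: 50.0
shift [ 0.5509  0.092  -0.002 ] turn -0.1935 pos [ 0.4616 -0.3009  0.2877] yaw -0.0335 tilt [ 0.001 -0.003 -1.   ] t 11.3 F [-0.4  0.1 -3.5] w 0.011
```

```bash

python3 -m pendant '[[0.01,0.002,0,0],[0.02,0.004,0,0],[0.03,0.006,0,0],[0.035,0.007,0,0],[0.035,0.007,0,0],[0.035,0.007,0,-0.03],[0.035,0.007,0,-0.03],[0.035,0.007,0,-0.03]]'
python3 -m pendant '[[0.035,0.007,0,-0.03],[0.03,0.006,0,-0.03],[0.025,0.005,0,-0.03],[0.015,0.003,0,-0.013],[0.005,0,0,0],[0,0,0,0],[0,0,0,0],[0,0,0,0]]'
python3 go.py 0.572 0.2466 0.29 0.160
python3 - <<'E'
from h import *
c=r.camera("wrist");cv2.imwrite("pics/w5.png",c["img"][:,:,::-1])
H=[(.038,.058,.14),(.038,-.058,.14),(-.038,-.058,.14),(-.038,.058,.14)]
print(proj(c,place([.572,.2466,.160],H)).round(1).tolist())
E
```

```text
time: 11.97
ee_pos: [0.5135, -0.0648, 0.2884]
eef_rot: [0.686, 0.727, -0.001, -0.001]
ft_force: [-0.1, -0.8, -2.6]
width: 0.0113
grip_force: 50.0
time: 12.63
ee_pos: [0.5243, 0.0419, 0.2895]
eef_rot: [0.65, 0.76, -0.0, 0.0]
ft_force: [0.5, 0.1, -3.3]
width: 0.0112
grip_force: 50.0
shift [ 0.1948  0.0789 -0.0006] turn -0.0039 pos [0.5243 0.0419 0.2895] yaw 0.1561 tilt [-0. -0. -1.] t 12.6333 F [ 0.5  0.1 -3.3] w 0.0112
[[502.2, -166.5], [486.7, 34.8], [373.7, 33.9], [378.8, -169.6]]
```

View pics/w5.png

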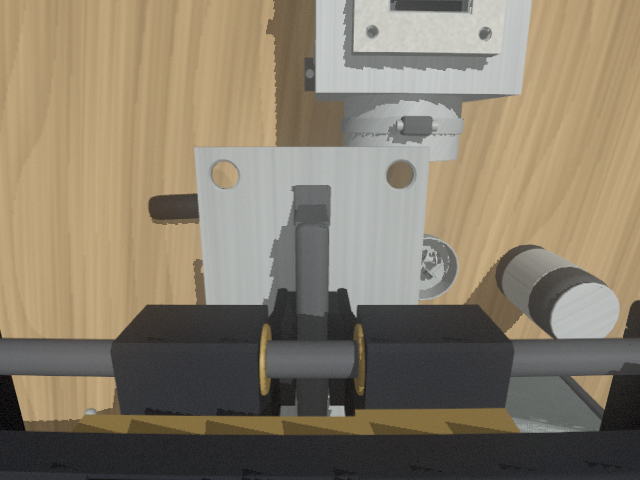

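```bash

python3 -m pendant '[[0.01,0.006,0,0],[0.02,0.012,0,0],[0.025,0.018,0,-0.004],[0.025,0.018,0,0],[0.015,0.014,0,0],[0.005,0.006,0,0],[0,0,0,0],[0,0,0,0]]'
python3 -m pendant '[[0,0,0,0],[0,0,0,0],[0,0,0,0],[0,0,0,0]]'
python3 go.py 0.572 0.2466 0.29 0.160
python3 - <<'E'
from h import *
c=r.camera("wrist");cv2.imwrite("pics/w6.png",c["img"][:,:,::-1]);np.save("w6.npy",c,allow_pickle=True)
H=[(.038,.058,.14),(.038,-.058,.14),(-.038,-.058,.14),(-.038,.058,.14)]
print(proj(c,place([.572,.2466,.160],H)).round(1).tolist())
s=r.read_state();M=R.from_quat(s["eef_rot"]).as_matrix()
print(proj(c,[s["ee_pos"]+M@np.array([.058,a,.0278]) for a in(.038,-.038)]).round(1).tolist())
E
```

```text
time: 13.35
ee_pos: [0.5814, 0.1537, 0.2892]
eef_rot: [0.647, 0.762, -0.001, 0.0]
ft_force: [0.4, -0.9, -2.4]
width: 0.0115
grip_force: 50.0
time: 13.68
ee_pos: [0.5813, 0.1539, 0.2899]
eef_rot: [0.647, 0.762, 0.0, 0.0]
ft_force: [0.3, -0.5, -2.0]
width: 0.011
grip_force: 50.0
shift [ 0.093   0.0058 -0.    ] turn 0.0025 pos [0.5813 0.1539 0.2899] yaw 0.1625 tilt [ 0.     0.001 -1.   ] t 13.6833 F [ 0.3 -0.5 -2. ] w 0.011
[[378.6, 10.9], [371.8, 186.1], [267.6, 185.9], [263.3, 10.5]]
[[400.3, 172.5], [223.9, 172.7]]
```

View pics/w6.png

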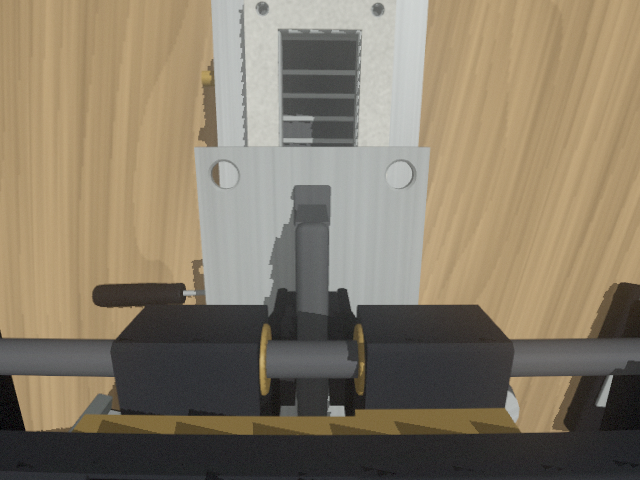

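```bash
python3 - <<'E'
from h import *
c=np.load("w6.npy",allow_pickle=True).item(); g=cv2.cvtColor(c["img"],cv2.COLOR_RGB2GRAY).astype(float)
def blob(u,v,h,dark=True):
    w=g[max(0,v-h):v+h+1,u-h:u+h+1]; m=np.median(w); k=(w<m-40)
    n,l,st,ce=cv2.connectedComponentsWithStats(k.astype(np.uint8)); i=1+np.argmax(st[1:,4]); return ce[i]+[u-h,max(0,v-h)],st[i]
Q=[]
for u,v in((377,9),(262,8)):
    b,st=blob(u,v,9); Q.append(b); print(b,st)
s=r.read_state();M=R.from_quat(s["eef_rot"]).as_matrix()
f=lambda p:np.r_[(proj(c,place(p,[(.038,.058,.14),(-.038,.058,.14)]))-Q).ravel(),(p[2]-.16)*100]
t=least_squares(f,[.572,.2466,.16]); print("trap",t.x.round(4),t.fun.round(2))
# plate: far edge & holes, by Hough circles
e=cv2.HoughCircles(cv2.GaussianBlur(g[150:200,200:430],(3,3),0).astype(np.uint8),cv2.HOUGH_GRADIENT,1,100,param1=120,param2=12,minRadius=12,maxRadius=18)
print(e+[200,150,0])
E
```

```text
[377.5952381    8.92063492] [  4   3  12  13 126]
[262.1637931    7.73275862] [  3   2  13  13 116]
trap [0.5709 0.2479 0.1571] [ 0.01 -0.23 -0.    0.23 -0.29]
[[[398.5        174.5         12.69999981]
  [225.5        172.5         14.69999981]]]
```

```bash

python3 -m pendant '[[0.01,0.001,0,0],[0.02,0.001,0,0.003],[0.025,0.001,0,0],[0.02,0.001,0,0],[0.012,0.001,0,0],[0.006,0,0,0],[0,0,0,0],[0,0,0,0]]'
python3 -m pendant '[[0,0,0.02,0],[0,0,0.02,0],[0,0,0.02,0],[0,0,0.012,0],[0,0,0.006,0],[0,0,0,0],[0,0,0,0],[0,0,0,0]]'
python3 go.py 0.571 0.248 0.183 0.1595
```

```text
time: 14.4
ee_pos: [0.5716, 0.2462, 0.2895]
eef_rot: [0.648, 0.761, -0.0, 0.0]
ft_force: [-1.0, -0.2, -3.2]
width: 0.0112
grip_force: 50.0
time: 15.07
ee_pos: [0.572, 0.2472, 0.213]
eef_rot: [0.648, 0.761, 0.001, 0.0]
ft_force: [-0.1, 0.4, -2.3]
width: 0.0113
grip_force: 50.0
shift [ 0.0009 -0.001   0.03  ] turn 0.0006 pos [0.572  0.2472 0.213 ] yaw 0.1601 tilt [ 0.001  0.002 -1.   ] t 15.0667 F [-0.1  0.4 -2.3] w 0.0113
```

```bash

python3 -m pendant '[[0.001,-0.001,0.008,0],[0,0,0.007,0],[0,0,0.005,0],[0,0,0.003,0],[0,0,0,0],[0,0,0,0],[0,0,0,0]]'
python3 go.py 0.571 0.248 0.183 0.1595
python3 - <<'E'
from h import *
s=r.read_state();M=R.from_quat(s["eef_rot"]).as_matrix()
t=[.571,.2475,.1595]
H=[(.038,.058,.14),(.038,-.058,.14),(-.038,-.058,.14),(-.038,.058,.14)]
def crop(im,u,v,w,h,W,Hh): return cv2.resize(im[v:v+h,u:u+w,::-1],(W,Hh),interpolation=cv2.INTER_CUBIC)
cs={n:r.camera(n) for n in("side","top","wrist")}
for n,c in cs.items():
    print(n,"trap",proj(c,place(t,H)).round(1).tolist())
    print("  cover top holes",proj(c,[s["ee_pos"]+M@np.array([b,a,.0278]) for a,b in((.038,.058),(.038,-.058),(-.038,-.058),(-.038,.058))]).round(1).tolist())
    print("  cover bot corners",proj(c,[s["ee_pos"]+M@np.array([b,a,.0318]) for a,b in((.05,.07),(.05,-.07),(-.05,-.07),(-.05,.07))]).round(1).tolist())
np.save("f.npy",cs,allow_pickle=True)
a=crop(cs["side"]["img"],270,260,100,100,400,600); b=crop(cs["wrist"]["img"],190,130,250,190,400,304)
d=crop(cs["top"]["img"],200,220,90,67,400,296)
cv2.imwrite("pics/f.png",np.hstack([a,np.vstack([b,d])]))
E
```

```text
time: 15.65
ee_pos: [0.5704, 0.248, 0.1888]
eef_rot: [0.648, 0.761, 0.0, 0.0]
ft_force: [0.1, 0.3, -3.5]
width: 0.0113
grip_force: 50.0
shift [-0.0001  0.0006  0.0058] turn 0.0009 pos [0.5704 0.248  0.1888] yaw 0.1604 tilt [ 0.  0. -1.] t 15.65 F [ 0.1  0.3 -3.5] w 0.0113
side trap [[309.8, 329.5], [304.7, 289.1], [335.1, 286.4], [341.6, 326.5]]
  cover top holes [[310.1, 325.1], [304.9, 284.4], [335.6, 281.7], [342.2, 322.1]]
  cover bot corners [[305.5, 330.9], [299.6, 281.8], [339.7, 278.3], [348.0, 326.9]]
top trap [[219.5, 246.3], [257.0, 239.8], [260.7, 264.0], [222.9, 270.5]]
  cover top holes [[218.1, 245.1], [256.0, 238.5], [259.8, 262.9], [221.5, 269.6]]
  cover bot corners [[213.9, 242.2], [259.5, 234.3], [264.5, 266.4], [218.4, 274.4]]
wrist trap [[392.3, 169.5], [380.7, 379.0], [245.1, 379.0], [234.0, 169.4]]
  cover top holes [[400.2, 173.1], [386.3, 401.9], [237.9, 402.0], [223.8, 173.2]]
  cover bot corners [[427.4, 144.3], [406.3, 416.0], [217.9, 416.1], [196.6, 144.4]]
```

View pics/f.png

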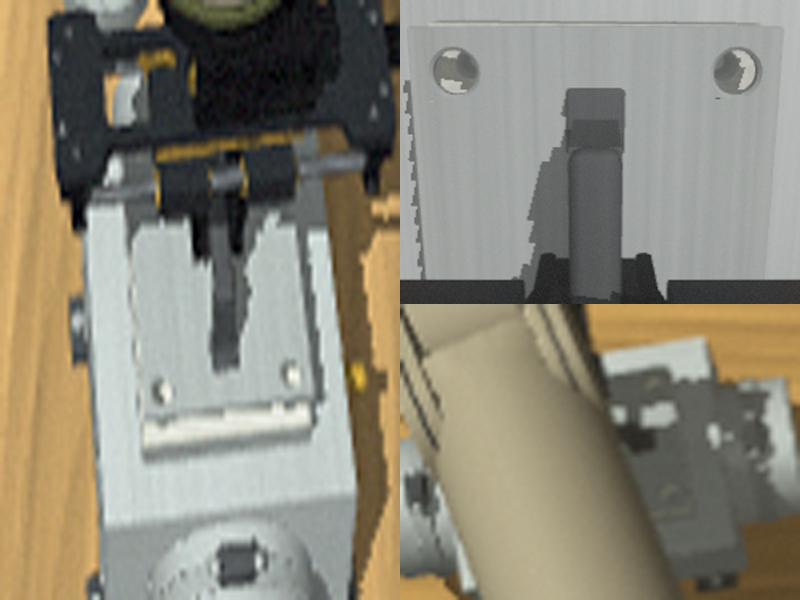

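```bash
python3 - <<'E'
from h import *
c=np.load("f.npy",allow_pickle=True).item()["wrist"]; g=cv2.cvtColor(c["img"],cv2.COLOR_RGB2GRAY)
for u in(225,401):
    print("cols",u-17)
    for v in range(158,192): print(v,"".join("%4d"%x for x in g[v,u-17:u+18]))
E
```

```text
cols 208
158  158 158 158 159 162 163 165 165 165 161 163 162 164 163 166 164 165 165 163 165 165 165 167 167 164 162 162 165 165 163 165 164 165 165 165
159  161 160 158 159 161 164 164 165 163 157 147 147 147 140 140 139 140 142 150 158 165 165 166 166 166 164 162 162 164 164 164 165 164 164 165
160  160 160 158 161 160 161 163 163 149 138 128 128 127 120 122 123 122 119 126 127 131 145 161 168 165 165 163 164 163 165 164 164 162 164 165
161  161 159 157 158 160 161 155 135 129 126 123 125 139 153 149 155 160 146 132 127 117 121 130 149 167 162 162 162 164 165 165 163 163 164 163
162  159 158 159 162 156 149 134 129 129 134 160 182 183 182 183 183 184 181 176 154 111 115 117 125 144 158 163 162 163 163 163 163 164 164 167
163  160 158 160 158 148 137 132 126 121 155 186 193 189 188 187 186 186 184 170 123 108 108 107 115 120 134 158 162 166 165 166 163 164 167 165
164  162 161 156 145 135 131 127 122 149 183 190 191 191 189 189 186 185 173 135 107 102 101  98  99 111 119 131 152 165 164 162 164 164 166 165
165  161 159 151 134 132 129 113 110 125 140 139 157 191 189 187 185 182 162
[... 8077 characters left out ...]
 166 167 168 146 128 118 118 118 118 120 120 115 119 119 118 121 134 153 152 152 151 157 163 167 166 164 161 164 165 165
188  166 164 163 163 162 165 168 169 169 170 158 144 130 129 124 127 125 122 119 139 159 157 155 154 154 160 163 166 166 166 166 164 164 166 165
189  165 163 164 163 164 165 164 168 170 171 168 168 167 159 156 155 162 162 163 164 163 158 155 157 160 163 164 165 166 166 163 163 163 167 167
190  167 166 163 161 164 164 164 165 166 169 168 169 168 167 166 165 166 166 166 165 164 162 162 161 162 164 165 165 167 167 162 163 164 166 165
191  166 165 161 125 102 106 152 165 164 165 166 167 168 163 165 166 167 165 166 167 166 163 163 161 164 163 164 165 167 166 164 161 163 165 166
```

```bash

python3 -m pendant '[[-0.0005,0.0005,0.003,0],[0,0,0.002,0],[0,0,0.0015,0],[0,0,0,0],[0,0,0,0],[0,0,0,0],[0,0,0,0],[0,0,0,0]]'
python3 go.py 0.5707 0.2475 0.182 0.1595
python3 -m pendant '[[0,0,0,0],[0,0,0,0],[0,0,0,0],[0,0,0,0],[0,0,0,0],[0,0,0,0]]'
python3 go.py 0.5707 0.2475 0.182 0.1595
python3 - <<'E'
from h import *
s=r.read_state();M=R.from_quat(s["eef_rot"]).as_matrix();c=r.camera("wrist")
g=cv2.cvtColor(c["img"],cv2.COLOR_RGB2GRAY).astype(int)
print(np.abs(s["joint_vel"]).max().round(4),proj(c,place([.571,.2471,.1595],[(.038,.058,.14),(-.038,.058,.14)])).round(1).tolist(),proj(c,[s["ee_pos"]+M@np.array([.058,a,.0278]) for a in(.038,-.038)]).round(1).tolist())
for u in(225,401):
    print("row170",u-17,g[170,u-17:u+18]); print("dark col",155,g[155:192,u+(8 if u==225 else -8)])
E
```

```text
time: 16.47
ee_pos: [0.5708, 0.2476, 0.1821]
eef_rot: [0.648, 0.761, 0.0, -0.0]
ft_force: [-0.8, 0.6, -2.5]
width: 0.0111
grip_force: 50.0
shift [-0.0001 -0.0001  0.0001] turn 0.0009 pos [0.5708 0.2476 0.1821] yaw 0.1604 tilt [ 0.  0. -1.] t 16.4667 F [-0.8  0.6 -2.5] w 0.0111
time: 16.97
ee_pos: [0.5708, 0.2476, 0.1821]
eef_rot: [0.648, 0.761, 0.0, -0.0]
ft_force: [-0.1, 0.2, -2.2]
width: 0.0112
grip_force: 50.0
shift [-0.     -0.0001  0.0001] turn 0.0008 pos [0.5708 0.2476 0.1821] yaw 0.1603 tilt [ 0.  0. -1.] t 16.9667 F [-0.1  0.2 -2.2] w 0.0112
0.0016 [[394.3, 170.7], [230.6, 170.7]] [[400.2, 173.1], [223.8, 173.2]]
row170 208 [151 144 138 111 104 122 120 121 119 120 119 120 120 109 105 105 101 100
  97  96  94  93  94 101 106 115 115 115 116 121 130 152 162 163 164]
dark col 155 [164 163 163 164 162 164 166 158 136 118 116 117 115 115 114 115 109  98
  97  95  98 102 102 102 108 123 123 120 170 167 129 144 156 158 163 162
 163]
row170 384 [168 153 150 125 117 117 117 116 115 111  98  98  94  94  97  97 100 101
 103 106 115 119 121 121 121 121 122 110  93 124 125 129 162 161 163]
dark col 155 [166 164 165 166 164 165 141 130 112 106 114 115 114 118 116 111 103 101
  97  98  98  95 102 105 105 108 181 187 185 187 187 188 170 171 169 168
 164]
```

```bash
python3 -c "
from bench import r
print(r.close_job())"
```

```text
the job is handed in; nothing more can be done
None
```

The job is handed in: the top drawer is pulled fully open to its stop, and the robot holds the cover still and level by its handle about 10 mm above the gasket, holes within about 1 mm of the threaded ones by my camera measurements, with no contact on the trap seen; I did not re-check the drawer after leaving it.

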